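# Reset the spring-button divider of the condiment caddy and load it

### The arm

A 6-joint arm with a two-finger parallel gripper is mounted at the origin on a cart in front of the work surface, level with it; the furniture and walls round the work are solid. World frame = base frame: x ahead of the robot, y to its left, z up, the work surface at z = 0. Lengths are in m, angles in rad, forces in N, time in s.
With the tool pointing down it reaches from about 0.375 to 0.975 m from the base axis. Payload 3.8 kg.
Tool frame: the origin (TCP) lies on the mounting face of the last link; the fingertips stand 173 mm ahead of it and the grasp point (between the pads) lies 155 mm ahead of it (bot.hold_point_z is the distance from the TCP to the grasp point, in m); z points along the fingers, y is the line along which they close (so a half turn about z gives the same grasp; the last joint's range is limited). The gripper opens to 85 mm and grips with 20 to 120 N. Pads are 22 mm wide; open, the fingers measure 114 mm over their backs; the gripper's body (76 mm by 85 mm) begins 54 mm behind the grasp point. The pads swing forward as they close: fully open they stand 13 mm farther back than shut.
Start: joints at [1.087, 0.264, 1.604, -0, 1.274, -0.037], TCP at [0.292, 0.609, 0.405] pointing down, gripper open.
Joint ranges: [-2.63, 2.63], [-0.94, 2.18], [0.31, 2.57], [-1.31, 4.45], [0, 2.66], [-2.55, 2.55]. Speed limits (rad/s): [2.57, 2.57, 3.14, 3.14, 3.14, 3.14].

### API

Orientations are given as a rotation vector (axis times angle).
In Python, from workcell import bot, optics gives the robot as it stands.
- The arm moves only by the shell command python3 -m jog 'ROWS' [OPENING] [FORCE]. ROWS is JSON, a list of rows, each an object of numbers: "dx", "dy", "dz": the shift along the tool's x, y, z in mm; "ax", "ay", "az": the turn, a rotation vector about the tool's x, y, z in degrees. A call has 1 to 20 rows; each row shifts and turns the commanded pose from where the row before left it, along the tool's axes as they then stand; what a row does not reach is not made up. A row lasts 1/12 s, in which the tool goes at most 41.7 mm and 7.16 degrees, less where a joint would pass 70% of its speed; a pose out of reach is approached as far as the arm can. A call with a gripper value outside its range is refused whole. OPENING is the opening, from 0 (shut) to 1 (fully open), set as the call begins (- or left out, the last holds). The fingers move at their own pace and stop on an object; FORCE is the grip in N (left out, the last holds). Time passes only in rows, so rows that do not move let the fingers close. It gives the time, the measured TCP pose, the force, the opening and the grip force at its end, in the units of the state.
- bot.read_state(): the state, without advancing time (a new reading comes with each control period).
- optics.read_camera(name): name is "scene" or "top" or "wrist"; returns a dict with "img" (400x640x3 uint8, red, green, blue), "vertical_fov" (degrees; the focal length in pixels is half the picture's height over the tangent of half this angle, whatever the lens; pixels are square), "cx", "cy" (the principal point, pixels), "R" (3x3) and "t" (3): a world point X has camera coordinates R X + t; the wrist camera has in their place "tool_from_camera" (4x4, takes a point from camera to tool coordinates, whose origin is the TCP and whose axes are the flange's). Camera axes: x right, y down, z forward; pixel columns grow to the right and rows downward; lengths in m; the calibration is good to about 2 mm. The wrist camera is an equidistant fisheye: a pixel r from the principal point sees the ray r / f radians off the axis. A picture is of the moment at which its call begins: read the wrist's pose just before it. There is no depth.
- bot.finish_job(): hands the job in; it is judged then, once.
The state is a dict: "time": time; "q": joint angles; "joint_vel": joint speeds; "joint_torque": joint torques, N m; "tool_pos": TCP position; "tcp_rot": TCP orientation; "wrist_force": force on the tool from outside, world axes, zero at the start; "torque": the same for the moment, N m; "width": opening from 0.0 (shut) to 1.0 (fully open); "grip_force": force on a finger pad.
Only numpy, scipy, OpenCV 4.12 (cv2) and the standard library are available. Lean on these libraries where they do the work, as an engineer would, in place of code of your own. Each camera call takes 0.05 s, during which the arm holds its last target. There are 200 camera calls.

### The job

In the condiment caddy, press the spring button flush and slide the sleeve with its divider towards the robot to the next hole, so that the button springs fully out there and the divider stands in the middle. Then set the two pepper mills upright on the tray floor, one in each pocket, gently and without dropping them or knocking them over. Leave the salt shaker, the squeeze bottle and the timer where they are.

Things in the scene. Friction and masses are not known exactly. Their poses are not given: they have to be found in the camera images.
- caddy: Fixed condiment caddy, white base 250x200x8 mm. Origin: centre of its underside; x along its length, roughly away from the robot; y left; z up (caddy frame). Right half: open steel tray, inside x -88 to 88, y -89 to -5 mm, floor z 8, wall tops z 53. Left half: square bar along x between two posts, 8 mm thick, at x -115 and 115, tops z 132.
- bar (a point): Middle of the fixed dark square bar (26x26 mm), caddy y 60, z 105 mm. The bar and the sleeve on it are turned about their length: the button face looks left and up, outward normal (0, cos35, sin35 deg) in the caddy frame; the face behind it looks right and down. To squeeze these faces lean the tool 35 deg: fingers pointing down-left, (0, sin35, -cos35). Free below the bar down to the base.
- divider (a joint): Slide of the aluminium sleeve and its divider plate, m. 0 = start, button in first hole, divider at caddy x 42 mm (far pocket 43 mm long, near 127). Grows along -x, towards the robot. Three holes 42 mm apart: locks at 0, 0.042, 0.084 (play 1 mm). At 0.042 the divider is mid-tray, each pocket 85 mm long. Takes about 1.5 N to slide, some 10 N more to cam the button under.
- grip_point (a point): Point on the sleeve's axis right behind its first hole, moving with the sleeve: squeeze here across the button face and the face behind it. The sleeve is a square tube 36x36 mm outside, 4 mm wall, 120 mm long, reaching from 18 mm nearer the robot than this point to 102 mm farther (along caddy x); holes 14 mm wide at 0, 42 and 84 mm farther.
- divider_top (a point): Middle of the top edge of the divider plate (6 mm thick, 80 mm across the tray), caddy z 87 mm; moves with the sleeve, 40 mm farther along caddy x than grip_point. An arm of the plate joins it to the sleeve over the tray wall.
- button (a joint): Spring detent button on the fixed bar: 12 mm steel pin with a 5 mm coned end, standing 5 mm out of the sleeve. 0 = out; grows when pressed; 0.005 = flush, the sleeve can then slide and its wall keeps the pin down (0.009) until the next hole comes over it: it springs out and stops the sleeve. Not flush, it locks. 3 N to start, 5 N flush. One squeeze of both faces presses it and grips the sleeve.
- button_tip (a point): Centre of the button's end, 23 mm from the bar's axis when out, at caddy x 2 mm; moves with the button.
- near_pocket (a point): Centre of the floor of the tray pocket nearer the robot, as it is with the divider in the middle (caddy x -45.5, y -47, z 8 mm).
- far_pocket (a point): Centre of the floor of the farther pocket, as it is with the divider in the middle (caddy x 45.5, y -47, z 8 mm).
- mill_1: One of two like brown wooden pepper mills, standing loose on the worktop; either may go to either pocket. Round, foot 58 mm, 170 mm tall: body up to 122 mm (a round solid, grip as about 58 mm), above it a rounded head 49 mm across, widest near 140 mm, fixed, with a 12 mm knob from 158 to 170 mm. Origin: centre of its underside. 0.14 to 0.27 kg. Grip across the head, about 130 to 140 mm up.
- mill_2: The other pepper mill, the same in all.
- salt_shaker: Bystander: metal shaker with side handle, 66 x 90 mm, 93 mm tall, origin at the middle of its underside.
- squeeze_bottle: Bystander: white plastic squeeze bottle with a pointed nozzle, round, 60 mm, 215 mm tall: body to 154 mm, 38 mm neck to 178 mm, then the nozzle. Origin: centre of its underside.
- timer: Bystander: white kitchen timer, 32 x 66 mm, 62 mm tall, left of the caddy, origin at the middle of its underside.
There are look-alikes about, which are no part of the job. What is shaped like the mill_2 but blue or purple is not meant.

How it is judged:
By the outcome, as a careful person would: the job done as asked, in the order asked, and still so for the second after the job is handed in, with the robot touching nothing.
It also fails if it takes over 62 s, if anything falls off the work surface, if the arm or the gripper's body presses on something with over 40 N, if the wrist force passes 120 N, or if a joint passes its speed limit or range.

## Working session

There is one attempt and no reset: what is moved stays moved. The work goes in short steps, Python scripts to look and compute and a shell command to move; the robot and the scene stay as the last step left them, time stands still between calls to the robot, and variables do not carry over. Pictures are saved under pics/ and viewed, at most 10 in all, crops included, and the job is handed in when it is done.

```bash
ls; mkdir -p pics; python3 - <<'E'
from workcell import bot, optics
import cv2
print(bot.read_state())
for n in("scene","top","wrist"):
    c=optics.read_camera(n); cv2.imwrite(f"pics/{n}0.png",c["img"][:,:,::-1]); print({k:v for k,v in c.items() if k!="img"})
E
```

```text
pics
{'time': 0.0, 'q': array([ 1.08709281e+00,  2.64761650e-01,  1.60540588e+00,  2.51243035e-05,
        1.27367866e+00, -3.69055541e-02]), 'joint_vel': array([ 1.55647743e-04,  1.33604910e-04, -1.03653845e-05, -1.32848525e-03,
       -4.96466683e-04, -5.36284208e-04]), 'joint_torque': array([-2.24065494e-03, -5.15098786e+01, -3.67321336e+01, -1.19175738e-04,
        1.27254595e-02, -3.56884890e-06]), 'tool_pos': array([0.29149266, 0.6084286 , 0.40333864]), 'tcp_rot': array([-0.6958827 , -3.06293165,  0.00341023]), 'wrist_force': array([ 0.82357081, -0.17033274, -0.12125731]), 'torque': array([-0.00611123, -0.01913757,  0.02081046]), 'grip_force': 0.0, 'width': 1.000525015050197}
{'vertical_fov': 48.52702303732337, 'cx': 313.0442087443233, 'cy': 198.03652549223034, 'R': array([[ 0.73112257, -0.68224458,  0.00145977],
       [-0.48912035, -0.52565162, -0.69602562],
       [ 0.47562703,  0.50816603, -0.71801547]]), 't': array([-0.33323854,  0.31240465,  0.94721318])}
{'vertical_fov': 44.59615473436156, 'cx': 313.13409807524454, 'cy': 202.77460251608056, 'R': array([[ 0.01324878, -0.99990557,  0.00364878],
       [-0.99656427, -0.01350269, -0.08171494],
       [ 0.08175649, -0.00255362, -0.99664906]]), 't': array([7.87468328e-04, 4.67809098e-01, 1.26147503e+00])}
{'vertical_fov': 65.70646984690485, 'cx': 324.40806721668105, 'cy': 191.428831019193, 'tool_from_camera': array([[-9.43480507e-04, -9.60632397e-01, -2.77821000e-01,
         6.86586506e-02],
       [ 9.99998660e-01, -5.34560754e-04, -1.54762550e-03,
         1.02356307e-03],
       [ 1.33818699e-03, -2.77822088e-01,  9.60631613e-01,
         3.15054870e-02],
       [ 0.00000000e+00,  0.00000000e+00,  0.00000000e+00,
         1.00000000e+00]])}
```

View pics/scene0.png

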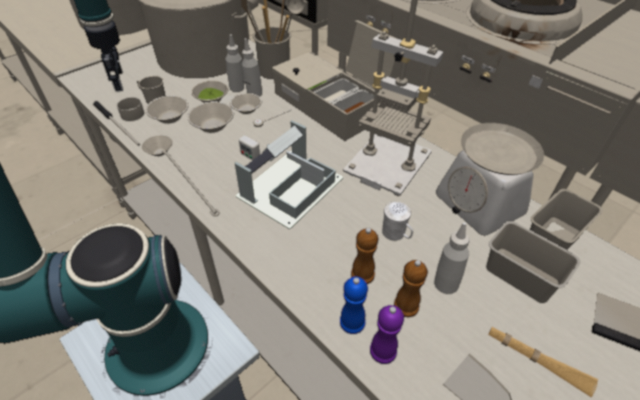

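View pics/top0.png

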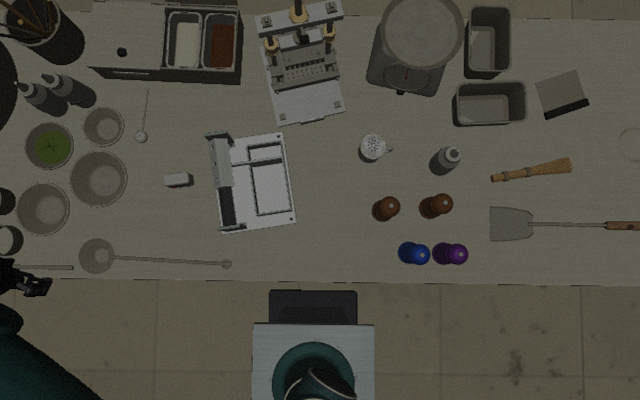

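The scene view shows brown mills at about (365,255) and (411,288), with blue and purple decoys in front of them. The caddy is at about (288,180). In the top view the mill heads are near (391,205) and (443,203), and the caddy spans roughly (206..297, 132..234).

```bash
python3 - <<'E'
import cv2,numpy as np
t=cv2.imread("pics/top0.png");s=cv2.imread("pics/scene0.png")
a=cv2.resize(t[122:242,196:306],None,fx=4,fy=4,interpolation=cv2.INTER_CUBIC)
b=cv2.resize(s[112:232,225:350],None,fx=2.8,fy=2.8,interpolation=cv2.INTER_CUBIC)
o=np.zeros((480,800,3),np.uint8);o[:480,:440]=np.clip(a*1.4,0,255);o[:b.shape[0],445:445+b.shape[1]]=np.clip(b[:,:355]*1.3,0,255)
cv2.imwrite("pics/z1.png",o)
for n,im in(("top",t),("scene",s)):
    h=cv2.cvtColor(im,cv2.COLOR_BGR2HSV);m=cv2.inRange(h,(3,120,25),(15,255,255))
    k,l,st,c=cv2.connectedComponentsWithStats(m)
    for i in range(1,k):
        if st[i,4]>60: print(n,st[i],c[i])
E
```

```text
top [210  24  24  43 887] [221.8692221  45.4464487]
top [419 194  33  25 401] [436.48628429 205.13715711]
top [372 197  28  24 347] [386.19308357 208.01440922]
scene [352 230  26  53 864] [364.95833333 255.31481481]
scene [ 395  261   32   55 1013] [410.88647581 288.3899309 ]
```

View pics/z1.png

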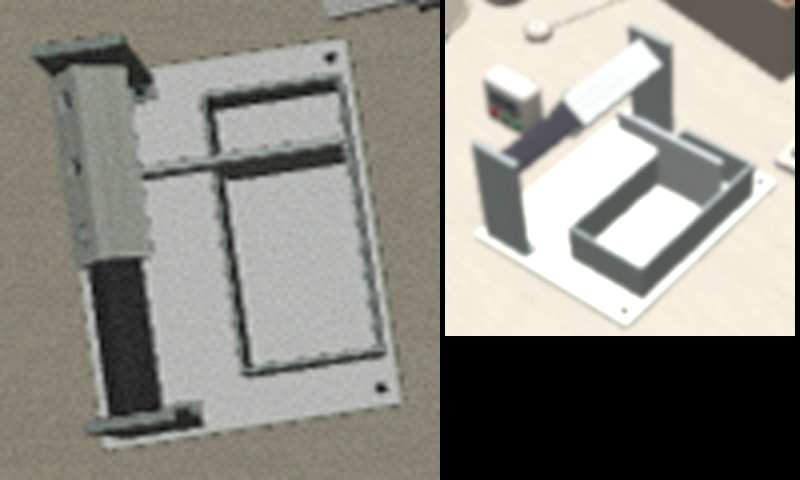

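The zoomed view shows the caddy base corners (crop px): far right (346,40), near right (401,402), near left (105,448). The divider's right top end is at (345,148), and the tray corners and posts are clear. The scene crop shows base corners at (776,182), (627,325) and (475,236).

```bash
cat > h.py <<'E'
import numpy as np, cv2
from scipy.optimize import least_squares
from scipy.spatial.transform import Rotation as Ro
from workcell import bot, optics
CAL={}
def cal(n):
    if n not in CAL:
        c=optics.read_camera(n); CAL[n]=(100,0,0) and (200/np.tan(np.radians(c["vertical_fov"]/2)),c["cx"],c["cy"],np.array(c["R"]),np.array(c["t"]))
    return CAL[n]
def proj(n,X):
    f,cx,cy,R,t=cal(n); p=np.atleast_2d(X)@R.T+t
    return np.c_[f*p[:,0]/p[:,2]+cx,f*p[:,1]/p[:,2]+cy]
def onplane(n,u,v,z):
    f,cx,cy,R,t=cal(n); d=R.T@np.array([(u-cx)/f,(v-cy)/f,1]); o=-R.T@t
    return o+d*(z-o[2])/d[2]
E
python3 - <<'E'
from h import *
T=lambda u,v:(u/4+196-.4,v/4+122-.4)
S=lambda u,v:((u-445)/2.8+225,v/2.8+112)
obs=[("top",T(347,40),(125,-100,8)),("top",T(401,402),(-125,-100,8)),("top",T(105,448),(-125,100,4)),
("scene",S(777,180),(125,-100,8)),("scene",S(627,325),(-125,-100,4)),("scene",S(475,235),(-125,100,6)),
("top",T(345,146),(42,-87,87))]
def P(p,q):
    c,s=np.cos(p[2]),np.sin(p[2]); q=np.array(q)/1000; return np.array([p[0]+c*q[0]-s*q[1],p[1]+s*q[0]+c*q[1],q[2]])
def fun(p): return np.concatenate([proj(n,P(p,q))[0]-uv for n,uv,q in obs])
r=least_squares(fun,[.7,.2,0],loss="soft_l1");print(r.x,np.degrees(r.x[2]));print(fun(r.x).reshape(-1,2).round(1))
for nm,q in dict(tip=(2,60+23*np.cos(np.radians(35)),105+23*np.sin(np.radians(35))),grip=(2,60,105),postF=(115,60,132),postN=(-115,60,132),near=(-45.5,-47,8),far=(45.5,-47,8)).items():
    w=P(r.x,q);print(nm,w.round(4),((proj("top",w)[0]-[195.6,121.6])*4).round(),(( proj("scene",w)[0]-[225,112])*2.8+[445,0]).round())
# mills: fit silhouettes via bounding boxes using profile points
def prof(x,y):
    a=np.linspace(0,2*np.pi,48,endpoint=False);L=[]
    for rr,z in((29,0),(29,10),(20,110),(20,45),(24.5,140),(20,150),(20,128),(6,170)):
        L.append(np.c_[x+rr/1000*np.cos(a),y+rr/1000*np.sin(a),0*a+z/1000])
    return np.vstack(L)
bb=dict(m1=((372,197,28,24),(352,230,26,53)),m2=((419,194,33,25),(395,261,32,55)))
for k,(t,s) in bb.items():
    def f(p):
        o=[]
        for n,b in(("top",t),("scene",s)):
            q=proj(n,prof(*p));o+=list(np.r_[q.min(0)-[b[0]-.0,b[1]-0.],q.max(0)-[b[0]+b[2],b[1]+b[3]]])
        return np.array(o)
    r2=least_squares(f,[.55,-.25],loss="soft_l1");print(k,r2.x.round(4),f(r2.x).round(1))
E
```

```text
[0.52268275 0.16810771 0.1639375 ] 9.392926827438858
[[ 0.8 -1.2]
 [ 1.1  0.5]
 [ 0.2  0.4]
 [ 0.  -0.2]
 [-0.8  0.6]
 [-1.2 -1. ]
 [-0.8 -2. ]]
tip [0.5118 0.2462 0.1182] [ 78. 234.] [563.  90.]
grip [0.5149 0.2276 0.105 ] [113. 232.] [579. 108.]
postF [0.6263 0.2461 0.132 ] [79. 43.] [650.  31.]
postN [0.3994 0.2085 0.132 ] [131. 419.] [493. 150.]
near [0.4855 0.1143 0.008 ] [309. 297.] [635. 250.]
far [0.5752 0.1292 0.008 ] [289. 163.] [691. 200.]
m1 [ 0.4515 -0.1778] [-0.5 -0.8  1.3  0.3 -2.1 -2.9  0.3  1.9]
m2 [ 0.4596 -0.303 ] [-0.5 -0.4  1.9 -0.1 -2.9 -1.3  0.2  1.8]
```

The fit is good: predicted post tops and hole spacing match the picture. Next is a standoff pose for the squeeze.

```bash
cat >> h.py <<'E'
from scipy.linalg import expm, logm
CAD=[0.52268,0.16811,0.16394]
def W(q,p=CAD):
    c,s=np.cos(p[2]),np.sin(p[2]); q=np.array(q,float)/1000; return np.array([p[0]+c*q[0]-s*q[1],p[1]+s*q[0]+c*q[1],q[2]])
def Tm(R,p): M=np.eye(4);M[:3,:3]=R;M[:3,3]=p;return M
def cur(): s=bot.read_state(); return Tm(Ro.from_rotvec(s["tcp_rot"]).as_matrix(),s["tool_pos"])
def frame(z,x):
    z=np.array(z)/np.linalg.norm(z);x=np.array(x,float);x-=z*(x@z);x/=np.linalg.norm(x);return np.c_[x,np.cross(z,x),z]
def plan(Tt,Tc=None,n=None):
    Tc=cur() if Tc is None else Tc
    D=np.linalg.inv(Tc)@Tt; rv=Ro.from_matrix(D[:3,:3]).as_rotvec(degrees=True)
    if n is None: n=int(max(np.ceil(np.linalg.norm(D[:3,3])/.030),np.ceil(np.linalg.norm(rv)/6),1))
    xi=np.real(logm(D));E=expm(xi/n)
    print("total mm",(D[:3,3]*1000).round(1),"deg",rv.round(2)); print(n,"rows of",(E[:3,3]*1000).round(2),(rv/n).round(3))
    P=[Tc@np.linalg.matrix_power(E,i) for i in range(n+1)]
    print("path tips",[tuple((M[:3,3]+.173*M[:3,2]).round(2)) for M in P[::max(1,n//5)]])
def caddyR(p=CAD,lean=35):
    c,s=np.cos(p[2]),np.sin(p[2]);A=np.array([[c,-s,0],[s,c,0],[0,0,1]]);l=np.radians(lean)
    return A@frame([0,np.sin(l),-np.cos(l)],[-1,0,0])
E
python3 - <<'E'
from h import *
R=caddyR(); g=W((2,60,105)); plan(Tm(R,g-R[:,2]*.275))
E
```

```text
total mm [-456.4 -376.2   74.1] deg [-33.95  10.66 -33.89]
20 rows of [-16.97 -25.18  -4.16] [-1.698  0.533 -1.695]
path tips [(np.float64(0.29), np.float64(0.61), np.float64(0.23)), (np.float64(0.32), np.float64(0.51), np.float64(0.24)), (np.float64(0.35), np.float64(0.41), np.float64(0.24)), (np.float64(0.4), np.float64(0.32), np.float64(0.24)), (np.float64(0.46), np.float64(0.24), np.float64(0.22)), (np.float64(0.52), np.float64(0.17), np.float64(0.19))]
```

```bash
python3 -m jog '[{"dx":-17,"dy":-25.2,"dz":-4.2,"ax":-1.7,"ay":0.53,"az":-1.7},{"dx":-17,"dy":-25.2,"dz":-4.2,"ax":-1.7,"ay":0.53,"az":-1.7},{"dx":-17,"dy":-25.2,"dz":-4.2,"ax":-1.7,"ay":0.53,"az":-1.7},{"dx":-17,"dy":-25.2,"dz":-4.2,"ax":-1.7,"ay":0.53,"az":-1.7},{"dx":-17,"dy":-25.2,"dz":-4.2,"ax":-1.7,"ay":0.53,"az":-1.7},{"dx":-17,"dy":-25.2,"dz":-4.2,"ax":-1.7,"ay":0.53,"az":-1.7},{"dx":-17,"dy":-25.2,"dz":-4.2,"ax":-1.7,"ay":0.53,"az":-1.7},{"dx":-17,"dy":-25.2,"dz":-4.2,"ax":-1.7,"ay":0.53,"az":-1.7},{"dx":-17,"dy":-25.2,"dz":-4.2,"ax":-1.7,"ay":0.53,"az":-1.7},{"dx":-17,"dy":-25.2,"dz":-4.2,"ax":-1.7,"ay":0.53,"az":-1.7},{"dx":-17,"dy":-25.2,"dz":-4.2,"ax":-1.7,"ay":0.53,"az":-1.7},{"dx":-17,"dy":-25.2,"dz":-4.2,"ax":-1.7,"ay":0.53,"az":-1.7},{"dx":-17,"dy":-25.2,"dz":-4.2,"ax":-1.7,"ay":0.53,"az":-1.7},{"dx":-17,"dy":-25.2,"dz":-4.2,"ax":-1.7,"ay":0.53,"az":-1.7},{"dx":-17,"dy":-25.2,"dz":-4.2,"ax":-1.7,"ay":0.53,"az":-1.7},{"dx":-17,"dy":-25.2,"dz":-4.2,"ax":-1.7,"ay":0.53,"az":-1.7},{"dx":-17,"dy":-25.2,"dz":-4.2,"ax":-1.7,"ay":0.53,"az":-1.7},{"dx":-17,"dy":-25.2,"dz":-4.2,"ax":-1.7,"ay":0.53,"az":-1.7},{"dx":-17,"dy":-25.2,"dz":-4.2,"ax":-1.7,"ay":0.53,"az":-1.7},{"dx":-17,"dy":-25.2,"dz":-4.2,"ax":-1.7,"ay":0.53,"az":-1.7}]' 1 40
python3 -m jog '[{"dx":0},{"dx":0}]'
python3 - <<'E'
from h import *
R=caddyR(); g=W((2,60,105)); plan(Tm(R,g-R[:,2]*.275))
T=cur(); c=optics.read_camera("wrist"); cv2.imwrite("pics/w1.png",c["img"][:,:,::-1]); np.save("w1.npy",T)
f=200/np.tan(np.radians(c["vertical_fov"]/2)); M=np.linalg.inv(T@c["tool_from_camera"])
l=np.radians(35);k=np.cos(l);s=np.sin(l)
for nm,q in dict(tip=(2,60+23*k,105+23*s),h2=(44,60+18*k,105+18*s),h3=(86,60+18*k,105+18*s),slvnearL=(-16,60+18*k-18*s,105+18*s+18*k),slvnearR=(-16,60-18*k-18*s,105-18*s+18*k),slvfarL=(104,60+18*k-18*s,105+18*s+18*k),slvfarR=(104,60-18*k-18*s,105-18*s+18*k),bNR=(-125,-100,8),tFL=(88,-5,53),tNL=(-88,-5,53),tNR=(-88,-89,53),tFR=(88,-89,53),divR=(42,-87,87)).items():
    x=M[:3,:3]@W(q)+M[:3,3];th=np.arctan2(np.hypot(*x[:2]),x[2]);u=x[:2]/np.hypot(*x[:2])*th*f+[c["cx"],c["cy"]]
    print(nm,u.round(1))
    cv2.circle(c["img"],tuple(u.round().astype(int).tolist()),2,(255,0,0),-1)
cv2.imwrite("pics/w1m.png",c["img"][:,:,::-1])
E
```

```text
time: 1.92
tool_pos: [0.5424, 0.0703, 0.3311]
tcp_rot: [0.247, -2.941, -0.932]
wrist_force: [0.4, 1.3, 0.2]
width: 0.997
grip_force: 0.0
total mm [1.5 1.1 1.8] deg [0.14 0.11 0.23]
1 rows of [1.52 1.13 1.82] [0.142 0.111 0.23 ]
path tips [(np.float64(0.53), np.float64(0.17), np.float64(0.19)), (np.float64(0.52), np.float64(0.17), np.float64(0.19))]
tip [354. 186.]
h2 [346.7 232.8]
h3 [345.3 274.2]
slvnearL [350.3 169.2]
slvnearR [302.5 169.1]
slvfarL [345.8 301.2]
slvfarR [305.7 301.2]
bNR [112.6  50.2]
tFL [239.2 271. ]
tNL [225.3  78.7]
tNR [123.   85.2]
tFR [154.9 292.4]
divR [148.6 263.6]invalid input
```

View pics/w1m.png

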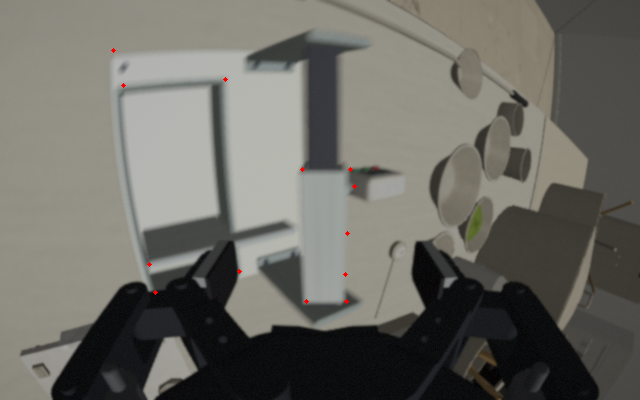

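The markers sit on the sleeve's corners (302,169), (350,169), (306,301) and (346,301) to within 1–2 px, so the pose is good. Now approaching with full rows.

```bash
python3 -m jog '[{"dx":1.5,"dy":1.1,"dz":20,"ax":0.14,"ay":0.11,"az":0.23},{"dx":0,"dy":0,"dz":20,"ax":0,"ay":0,"az":0},{"dx":0,"dy":0,"dz":20,"ax":0,"ay":0,"az":0},{"dx":0,"dy":0,"dz":20,"ax":0,"ay":0,"az":0},{"dx":0,"dy":0,"dz":20,"ax":0,"ay":0,"az":0},{"dx":0,"dy":0,"dz":15,"ax":0,"ay":0,"az":0},{"dx":0,"dy":0,"dz":7,"ax":0,"ay":0,"az":0},{"dx":0,"dy":0,"dz":0,"ax":0,"ay":0,"az":0},{"dx":0,"dy":0,"dz":0,"ax":0,"ay":0,"az":0}]' 1 40
python3 - <<'E'
from h import *
R=caddyR(); g=W((2,60,105)); plan(Tm(R,g-R[:,2]*.155)); print(bot.read_state()["wrist_force"])
T=cur(); c=optics.read_camera("wrist"); cv2.imwrite("pics/w2.png",c["img"][100:400,150:550,::-1])
E
```

```text
time: 2.72
tool_pos: [0.5287, 0.1416, 0.2321]
tcp_rot: [0.24, -2.94, -0.925]
wrist_force: [-0.1, -0.6, 0.8]
width: 1.001
grip_force: 0.0
total mm [-0.4 -1.5 -0.9] deg [-0.07 -0.07 -0.07]
1 rows of [-0.44 -1.5  -0.9 ] [-0.073 -0.065 -0.069]
path tips [(np.float64(0.51), np.float64(0.24), np.float64(0.09)), (np.float64(0.51), np.float64(0.24), np.float64(0.09))]
[-0.13978668 -0.55157835  0.79230295]
```

View pics/w2.png

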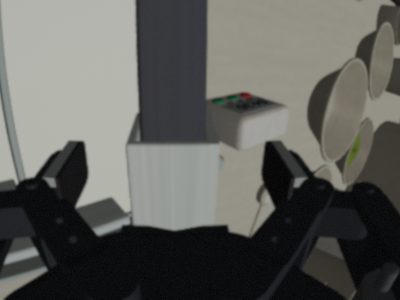

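The pads straddle the sleeve symmetrically: pads at u≈87 and 264, sleeve centre ≈174. The button tip is at (220,160), between the pads. Closing.

```bash
python3 -m jog '[{"dx":0,"dy":0,"dz":0,"ax":0,"ay":0,"az":0},{"dx":0,"dy":0,"dz":0,"ax":0,"ay":0,"az":0},{"dx":0,"dy":0,"dz":0,"ax":0,"ay":0,"az":0},{"dx":0,"dy":0,"dz":0,"ax":0,"ay":0,"az":0},{"dx":0,"dy":0,"dz":0,"ax":0,"ay":0,"az":0},{"dx":0,"dy":0,"dz":0,"ax":0,"ay":0,"az":0},{"dx":0,"dy":0,"dz":0,"ax":0,"ay":0,"az":0},{"dx":0,"dy":0,"dz":0,"ax":0,"ay":0,"az":0},{"dx":0,"dy":0,"dz":0,"ax":0,"ay":0,"az":0},{"dx":0,"dy":0,"dz":0,"ax":0,"ay":0,"az":0}]' 0 40; python3 -c "
from h import *
R=caddyR(); g=W((2,60,105)); plan(Tm(R,g-R[:,2]*.155));s=bot.read_state(); print(R.T@s['wrist_force'],s['torque'],s['width']*85)"
```

```text
time: 3.6
tool_pos: [0.5293, 0.1406, 0.2326]
tcp_rot: [0.241, -2.942, -0.923]
wrist_force: [0.1, -5.5, 2.6]
width: 0.416
grip_force: 42.6
total mm [-0.  -1.   0.1] deg [-0.16  0.05 -0.01]
1 rows of [-0.   -0.96  0.12] [-0.158  0.05  -0.015]
path tips [(np.float64(0.51), np.float64(0.24), np.float64(0.09)), (np.float64(0.51), np.float64(0.24), np.float64(0.09))]
[ 0.80719255 -3.00145563 -5.27179483] [-0.50060283 -0.14468826  0.26796882] 35.35182692433407
```

Width 35 mm means the pads are on both faces, so the button is flush. Sliding.

```bash
python3 -m jog '[{"dx":2,"dy":0,"dz":0,"ax":0,"ay":0,"az":0},{"dx":3,"dy":0,"dz":0,"ax":0,"ay":0,"az":0},{"dx":4,"dy":0,"dz":0,"ax":0,"ay":0,"az":0},{"dx":4,"dy":0,"dz":0,"ax":0,"ay":0,"az":0},{"dx":4,"dy":0,"dz":0,"ax":0,"ay":0,"az":0},{"dx":0,"dy":0,"dz":0,"ax":0,"ay":0,"az":0},{"dx":0,"dy":0,"dz":0,"ax":0,"ay":0,"az":0}]'; python3 -c "
from h import *
R=caddyR(); g=W((2,60,105)); plan(Tm(R,g-R[:,2]*.155));s=bot.read_state(); print(R.T@s['wrist_force'],s['torque'],s['width']*85)"
```

```text
time: 4.18
tool_pos: [0.5131, 0.1379, 0.2329]
tcp_rot: [0.241, -2.944, -0.923]
wrist_force: [-0.6, -7.6, 4.3]
width: 0.417
grip_force: 47.6
total mm [-16.4  -1.    0.4] deg [-0.2   0.15  0.01]
1 rows of [-16.41  -1.02   0.43] [-0.201  0.147  0.007]
path tips [(np.float64(0.5), np.float64(0.24), np.float64(0.09)), (np.float64(0.51), np.float64(0.24), np.float64(0.09))]
[ 1.78906662 -3.61097451 -7.74532748] [-0.6612288  -0.56132754 -0.02700316] 35.48449135269245
```

```bash
python3 -m jog '[{"dx":4,"dy":0,"dz":0,"ax":0,"ay":0,"az":0},{"dx":4,"dy":0,"dz":0,"ax":0,"ay":0,"az":0},{"dx":4,"dy":0,"dz":0,"ax":0,"ay":0,"az":0},{"dx":4,"dy":0,"dz":0,"ax":0,"ay":0,"az":0},{"dx":4,"dy":0,"dz":0,"ax":0,"ay":0,"az":0},{"dx":2,"dy":0,"dz":0,"ax":0,"ay":0,"az":0},{"dx":1,"dy":0,"dz":0,"ax":0,"ay":0,"az":0},{"dx":1,"dy":0,"dz":0,"ax":0,"ay":0,"az":0},{"dx":1,"dy":0,"dz":0,"ax":0,"ay":0,"az":0},{"dx":0,"dy":0,"dz":0,"ax":0,"ay":0,"az":0},{"dx":0,"dy":0,"dz":0,"ax":0,"ay":0,"az":0}]'; python3 -c "
from h import *
R=caddyR(); g=W((2,60,105)); plan(Tm(R,g-R[:,2]*.155));s=bot.read_state(); print(R.T@s['wrist_force'],s['torque'],s['width']*85)"
```

```text
time: 5.1
tool_pos: [0.4883, 0.1336, 0.2328]
tcp_rot: [0.241, -2.945, -0.923]
wrist_force: [1.4, -7.2, 2.5]
width: 0.417
grip_force: 47.4
total mm [-41.5  -0.9   0.5] deg [-0.22  0.16  0.  ]
2 rows of [-20.77  -0.46   0.26] [-0.108  0.081  0.001]
path tips [(np.float64(0.47), np.float64(0.23), np.float64(0.09)), (np.float64(0.49), np.float64(0.23), np.float64(0.09)), (np.float64(0.51), np.float64(0.24), np.float64(0.09))]
[-0.17206667 -4.53237733 -6.23183757] [-0.71862593 -0.58995545  0.0823123 ] 35.475006434309016
```

Now creep until the force shows the lock.

```bash
python3 -m jog '[{"dx":0.7,"dy":0,"dz":0,"ax":0,"ay":0,"az":0},{"dx":0.7,"dy":0,"dz":0,"ax":0,"ay":0,"az":0},{"dx":0.6,"dy":0,"dz":0,"ax":0,"ay":0,"az":0},{"dx":0,"dy":0,"dz":0,"ax":0,"ay":0,"az":0},{"dx":0,"dy":0,"dz":0,"ax":0,"ay":0,"az":0}]'; python3 -c "
from h import *
R=caddyR(); g=W((2,60,105)); plan(Tm(R,g-R[:,2]*.155));s=bot.read_state(); print(R.T@s['wrist_force'],s['torque'],s['width']*85)"
```

```text
time: 5.52
tool_pos: [0.4865, 0.1333, 0.2329]
tcp_rot: [0.24, -2.945, -0.923]
wrist_force: [2.9, -7.8, 2.2]
width: 0.42
grip_force: 47.3
total mm [-43.4  -0.9   0.6] deg [-0.22  0.19  0.  ]
2 rows of [-21.7   -0.47   0.27] [-0.11   0.093  0.001]
path tips [(np.float64(0.47), np.float64(0.23), np.float64(0.09)), (np.float64(0.49), np.float64(0.23), np.float64(0.09)), (np.float64(0.51), np.float64(0.24), np.float64(0.09))]
[-1.53871563 -5.4275639  -6.48376657] [-0.65881941 -0.57813318  0.07626177] 35.66069993226589
```

```bash
python3 -m jog '[{"dx":0.6,"dy":0,"dz":0,"ax":0,"ay":0,"az":0},{"dx":0.6,"dy":0,"dz":0,"ax":0,"ay":0,"az":0},{"dx":0,"dy":0,"dz":0,"ax":0,"ay":0,"az":0},{"dx":0,"dy":0,"dz":0,"ax":0,"ay":0,"az":0}]'; python3 - <<'E'
from h import *
R=caddyR(); g=W((2,60,105)); plan(Tm(R,g-R[:,2]*.155));s=bot.read_state(); print(R.T@s['wrist_force'],s['torque'],s['width']*85)
T=cur();c=optics.read_camera("wrist");a=cv2.resize(c["img"][190:300,260:420,::-1],None,fx=2.5,fy=2.5,interpolation=cv2.INTER_CUBIC)
b=cv2.resize(optics.read_camera("scene")["img"][112:222,225:350,::-1],None,fx=2.5,fy=2.5,interpolation=cv2.INTER_CUBIC)
cv2.imwrite("pics/w3.png",np.hstack([a,b]))
E
```

```text
time: 5.85
tool_pos: [0.4857, 0.1332, 0.2329]
tcp_rot: [0.24, -2.946, -0.923]
wrist_force: [4.6, -5.0, 0.2]
width: 0.418
grip_force: 47.0
total mm [-44.2  -0.9   0.6] deg [-0.23  0.26 -0.  ]
2 rows of [-22.09  -0.47   0.3 ] [-0.116  0.128 -0.001]
path tips [(np.float64(0.47), np.float64(0.23), np.float64(0.09)), (np.float64(0.49), np.float64(0.23), np.float64(0.09)), (np.float64(0.51), np.float64(0.24), np.float64(0.09))]
[-3.71495857 -4.52241987 -3.37832081] [-0.59001639 -0.77980868 -0.12550015] 35.55235743136434
```

View pics/w3.png

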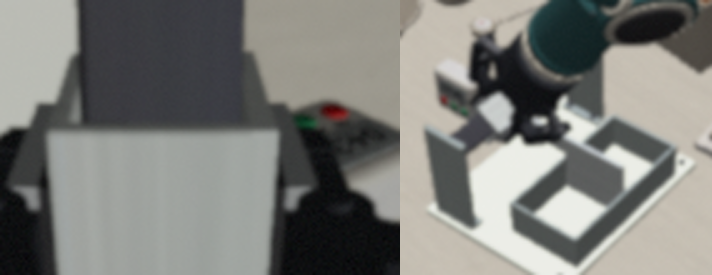

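The sleeve has moved, the divider is near mid-tray and the x force is rising. One more small nudge will confirm the stop.

```bash
python3 -m jog '[{"dx":1,"dy":0,"dz":0,"ax":0,"ay":0,"az":0},{"dx":1,"dy":0,"dz":0,"ax":0,"ay":0,"az":0},{"dx":0,"dy":0,"dz":0,"ax":0,"ay":0,"az":0},{"dx":0,"dy":0,"dz":0,"ax":0,"ay":0,"az":0}]'; python3 - <<'E'
from h import *
R=caddyR(); g=W((2,60,105)); plan(Tm(R,g-R[:,2]*.155));s=bot.read_state(); print(R.T@s['wrist_force'],s['torque'],s['width']*85)
E
```

```text
time: 6.28
tool_pos: [0.4848, 0.1331, 0.2329]
tcp_rot: [0.238, -2.95, -0.924]
wrist_force: [9.7, -1.0, -4.0]
width: 0.412
grip_force: 46.3
total mm [-45.1  -1.    0.8] deg [-0.26  0.45 -0.01]
2 rows of [-22.54  -0.5    0.38] [-0.13   0.226 -0.007]
path tips [(np.float64(0.47), np.float64(0.23), np.float64(0.09)), (np.float64(0.49), np.float64(0.23), np.float64(0.09)), (np.float64(0.51), np.float64(0.24), np.float64(0.09))]
[-9.41670411 -4.37902265  1.83034254] [-0.49047494 -1.32632811 -0.43973007] 35.03844434480315
```

The force rose to 9.4 N against 1.5 N of sliding friction, so it is locked. Relaxing, releasing and retreating along the tool axis.

```bash
python3 -m jog '[{"dx":-1.5,"dy":0,"dz":0,"ax":0,"ay":0,"az":0},{"dx":-1.5,"dy":0,"dz":0,"ax":0,"ay":0,"az":0},{"dx":0,"dy":0,"dz":0,"ax":0,"ay":0,"az":0}]'; python3 -m jog '[{"dx":0,"dy":0,"dz":0,"ax":0,"ay":0,"az":0},{"dx":0,"dy":0,"dz":0,"ax":0,"ay":0,"az":0},{"dx":0,"dy":0,"dz":0,"ax":0,"ay":0,"az":0},{"dx":0,"dy":0,"dz":0,"ax":0,"ay":0,"az":0},{"dx":0,"dy":0,"dz":0,"ax":0,"ay":0,"az":0},{"dx":0,"dy":0,"dz":0,"ax":0,"ay":0,"az":0},{"dx":0,"dy":0,"dz":-10,"ax":0,"ay":0,"az":0},{"dx":0,"dy":0,"dz":-20,"ax":0,"ay":0,"az":0},{"dx":0,"dy":0,"dz":-30,"ax":0,"ay":0,"az":0},{"dx":0,"dy":0,"dz":-30,"ax":0,"ay":0,"az":0},{"dx":0,"dy":0,"dz":-30,"ax":0,"ay":0,"az":0},{"dx":0,"dy":0,"dz":-30,"ax":0,"ay":0,"az":0},{"dx":0,"dy":0,"dz":-30,"ax":0,"ay":0,"az":0}]' 1 40
python3 - <<'E'
from h import *
T=cur(); c=optics.read_camera("wrist"); M=np.linalg.inv(T@c["tool_from_camera"]);f=200/np.tan(np.radians(c["vertical_fov"]/2))
l=np.radians(35);k=np.cos(l);s=np.sin(l)
im=c["img"].copy()
for q in [(2,60+23*k,105+23*s),(-58,60+18*k-18*s,105+18*s+18*k),(62,60+18*k-18*s,105+18*s+18*k),(-88,-5,53),(-88,-89,53),(88,-89,53),(88,-5,53),(0,-87,87),(0,-7,87)]:
    x=M[:3,:3]@W(q)+M[:3,3];th=np.arctan2(np.hypot(*x[:2]),x[2]);u=x[:2]/np.hypot(*x[:2])*th*f+[c["cx"],c["cy"]]
    print(q,u.round(1)); im[int(u[1]+.5),int(u[0]+.5)]=(255,0,0)
a=cv2.resize(im[40:340,90:450,::-1],None,fx=1.6,fy=1.6,interpolation=cv2.INTER_NEAREST)
b=cv2.resize(optics.read_camera("top")["img"][122:242,196:306,::-1],None,fx=2,fy=2,interpolation=cv2.INTER_CUBIC)
o=np.zeros((480,800,3),np.uint8);o[:,:576]=a;o[:240,578:798]=b;cv2.imwrite("pics/w4.png",o)
E
```

```text
time: 6.53
tool_pos: [0.4864, 0.1333, 0.2328]
tcp_rot: [0.241, -2.945, -0.923]
wrist_force: [1.9, -7.6, 2.0]
width: 0.415
grip_force: 47.4
time: 7.62
tool_pos: [0.5017, 0.0315, 0.3815]
tcp_rot: [0.24, -2.941, -0.924]
wrist_force: [0.9, 0.1, 0.1]
width: 1.0
grip_force: 0.0
(2, np.float64(78.84049701864681), np.float64(118.19225803607407)) [346.1 214.5]
(-58, np.float64(64.42036094288302), np.float64(130.0691126515207)) [343.1 161.3]
(62, np.float64(64.42036094288302), np.float64(130.0691126515207)) [341.2 272.5]
(-88, -5, 53) [242.8 129.3]
(-88, -89, 53) [161.2 137.9]
(88, -89, 53) [187.9 298.5]
(88, -5, 53) [255.  279.8]
(0, -87, 87) [179.7 237.7]
(0, -7, 87) [258.4 220.8]
```

View pics/w4.png

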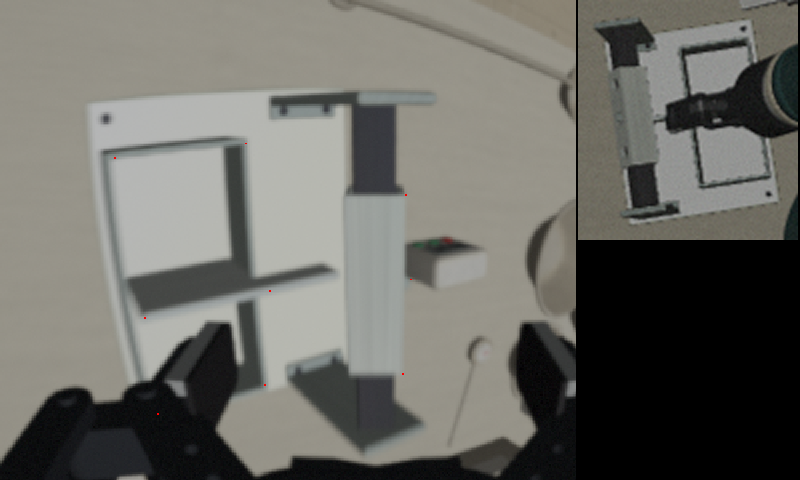

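The near-left sleeve corner marker (405,194) and the far one (402,373) lie on the actual corners, and the divider top is at mid-tray, so the slide is at 42 mm. Next I go above the mills to refine them.

```bash
python3 - <<'E'
from h import *
y=np.radians(183)
R=frame([0,0,-1],[np.cos(y),np.sin(y),0]); plan(Tm(R,[.45,-.24,.44]),n=15)
for n,u,v,z in(("bottle",447,160,.12),("salt",373,147,.08),("blue",413,253,.1),("purple",450,254,.1)): print(n,onplane("top",u,v,z).round(3))
E
```

```text
total mm [  96.1 -180.6 -192.9] deg [34.74 -1.46  6.13]
15 rows of [  5.6  -15.7   -9.17] [ 2.316 -0.097  0.409]
path tips [(np.float64(0.49), np.float64(0.13), np.float64(0.24)), (np.float64(0.48), np.float64(0.05), np.float64(0.23)), (np.float64(0.48), np.float64(-0.02), np.float64(0.23)), (np.float64(0.47), np.float64(-0.1), np.float64(0.23)), (np.float64(0.46), np.float64(-0.17), np.float64(0.24)), (np.float64(0.45), np.float64(-0.24), np.float64(0.27))]
bottle [ 0.569 -0.318  0.12 ]
salt [ 0.606 -0.142  0.08 ]
blue [ 0.341 -0.238  0.1  ]
purple [ 0.34  -0.328  0.1  ]
```

```bash
python3 -m jog '[{"dx":5.6,"dy":-15.7,"dz":-9.2,"ax":2.316,"ay":-0.1,"az":0.41},{"dx":5.6,"dy":-15.7,"dz":-9.2,"ax":2.316,"ay":-0.1,"az":0.41},{"dx":5.6,"dy":-15.7,"dz":-9.2,"ax":2.316,"ay":-0.1,"az":0.41},{"dx":5.6,"dy":-15.7,"dz":-9.2,"ax":2.316,"ay":-0.1,"az":0.41},{"dx":5.6,"dy":-15.7,"dz":-9.2,"ax":2.316,"ay":-0.1,"az":0.41},{"dx":5.6,"dy":-15.7,"dz":-9.2,"ax":2.316,"ay":-0.1,"az":0.41},{"dx":5.6,"dy":-15.7,"dz":-9.2,"ax":2.316,"ay":-0.1,"az":0.41},{"dx":5.6,"dy":-15.7,"dz":-9.2,"ax":2.316,"ay":-0.1,"az":0.41},{"dx":5.6,"dy":-15.7,"dz":-9.2,"ax":2.316,"ay":-0.1,"az":0.41},{"dx":5.6,"dy":-15.7,"dz":-9.2,"ax":2.316,"ay":-0.1,"az":0.41},{"dx":5.6,"dy":-15.7,"dz":-9.2,"ax":2.316,"ay":-0.1,"az":0.41},{"dx":5.6,"dy":-15.7,"dz":-9.2,"ax":2.316,"ay":-0.1,"az":0.41},{"dx":5.6,"dy":-15.7,"dz":-9.2,"ax":2.316,"ay":-0.1,"az":0.41},{"dx":5.6,"dy":-15.7,"dz":-9.2,"ax":2.316,"ay":-0.1,"az":0.41},{"dx":5.6,"dy":-15.7,"dz":-9.2,"ax":2.316,"ay":-0.1,"az":0.41},{"dx":0,"dy":0,"dz":0,"ax":0,"ay":0,"az":0},{"dx":0,"dy":0,"dz":0,"ax":0,"ay":0,"az":0}]' 1 40
cat >> h.py <<'E'
def wproj(T,c,X):
    M=np.linalg.inv(T@c["tool_from_camera"]);f=200/np.tan(np.radians(c["vertical_fov"]/2)); x=np.atleast_2d(X)@M[:3,:3].T+M[:3,3]
    h=np.hypot(x[:,0],x[:,1]);th=np.arctan2(h,x[:,2]);return x[:,:2]/h[:,None]*(th*f)[:,None]+[c["cx"],c["cy"]]
E
python3 - <<'E'
from h import *
T=cur(); c=optics.read_camera("wrist"); im=c["img"].copy()
print(T[:3,3].round(4),Ro.from_matrix(T[:3,:3]).as_rotvec().round(3))
for x,y in((.4515,-.178),(.4596,-.303)):
    for z in(.0,.14,.17):
        u=wproj(T,c,[x,y,z])[0];print(u.round(1));cv2.circle(im,tuple(u.round().astype(int).tolist()),1,(0,255,0),-1)
cv2.imwrite("pics/raw5.png",c["img"][:,:,::-1])
sc=cv2.resize(optics.read_camera("scene")["img"][120:190,235:325,::-1],None,fx=4,fy=4,interpolation=cv2.INTER_CUBIC)
o=np.zeros((600,720,3),np.uint8);o[:320,:512]=cv2.resize(im[:,:,::-1],(512,320));o[320:,:360]=sc
tp=cv2.resize(optics.read_camera("top")["img"][130:200,200:260,::-1],None,fx=4,fy=4,interpolation=cv2.INTER_CUBIC);o[320:600,370:610]=tp
cv2.imwrite("pics/w5.png",o)
E
```

```text
time: 9.18
tool_pos: [0.4489, -0.2379, 0.4342]
tcp_rot: [0.085, -3.131, -0.005]
wrist_force: [-0.3, 0.1, -0.9]
width: 0.997
grip_force: 0.0
[ 0.4489 -0.2379  0.4342] [ 0.085 -3.131 -0.005]
[368.4 164.1]
[390.1 192.6]
[397.7 202.8]
[274.5 165.2]
[250.9 194.3]
[242.8 204.5]
```

View pics/w5.png

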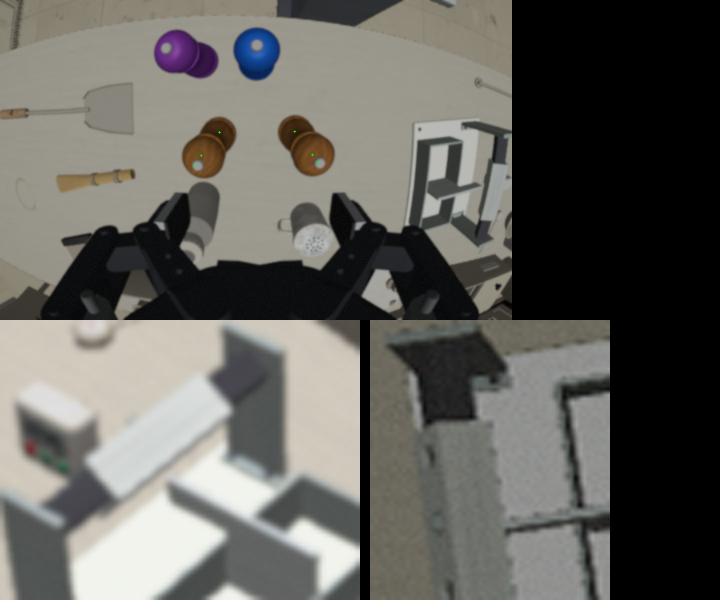

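The wrist view shows brown mill knobs at about (399,204) and (246,207) full-res, against predictions of (398,203) and (243,205). In the top crop the outer two holes are dark and the middle one is filled by the pin, so the button is out. Now refining the mill positions.

```bash
python3 - <<'E'
from h import *
T=cur(); c=optics.read_camera("wrist"); im=c["img"]
hsv=cv2.cvtColor(im,cv2.COLOR_RGB2HSV)
for x,y in((.4515,-.178),(.4596,-.303)):
    u0=wproj(T,c,[x,y,.17])[0].round().astype(int)
    w=hsv[u0[1]-10:u0[1]+12,u0[0]-10:u0[0]+12]; m=(w[:,:,1]<110).astype(np.uint8)
    n,l,st,ce=cv2.connectedComponentsWithStats(m); i=1+np.argmax(st[1:,4]); u=ce[i]+u0-10
    r=least_squares(lambda p:wproj(T,c,[p[0],p[1],.169])[0]-u,[x,y]); 
    # head check: brown blob extremes
    print(st[i],u.round(1),"knob xy",r.x.round(4))
    P=r.x; Y=np.radians(183);R=frame([0,0,-1],[np.cos(Y),np.sin(Y),0]); plan(Tm(R,[P[0],P[1],.135+.155]))
E
```

```text
[  4   3  15  16 188] [398.1 203.8] knob xy [ 0.4523 -0.1766]
total mm [ -8.   59.8 143.8] deg [ 0.24 -0.59  0.18]
6 rows of [-1.22 10.01 23.96] [ 0.04  -0.099  0.03 ]
path tips [(np.float64(0.45), np.float64(-0.24), np.float64(0.26)), (np.float64(0.45), np.float64(-0.23), np.float64(0.24)), (np.float64(0.45), np.float64(-0.22), np.float64(0.21)), (np.float64(0.45), np.float64(-0.21), np.float64(0.19)), (np.float64(0.45), np.float64(-0.2), np.float64(0.16)), (np.float64(0.45), np.float64(-0.19), np.float64(0.14)), (np.float64(0.45), np.float64(-0.18), np.float64(0.12))]
[  6   4  16  16 190] [245.4 206.4] knob xy [ 0.4611 -0.3   ]
total mm [-10.  -63.9 143.3] deg [ 0.24 -0.59  0.18]
6 rows of [ -1.57 -10.6   23.91] [ 0.04  -0.099  0.03 ]
path tips [(np.float64(0.45), np.float64(-0.24), np.float64(0.26)), (np.float64(0.45), np.float64(-0.25), np.float64(0.24)), (np.float64(0.45), np.float64(-0.26), np.float64(0.21)), (np.float64(0.45), np.float64(-0.27), np.float64(0.19)), (np.float64(0.46), np.float64(-0.28), np.float64(0.16)), (np.float64(0.46), np.float64(-0.29), np.float64(0.14)), (np.float64(0.46), np.float64(-0.3), np.float64(0.12))]
```

```bash
python3 -m jog '[{"dx":-2,"dy":15,"dz":0,"ax":0.24,"ay":-0.59,"az":0.18},{"dx":-2,"dy":15,"dz":0,"ax":0,"ay":0,"az":0},{"dx":-2,"dy":15,"dz":10,"ax":0,"ay":0,"az":0},{"dx":-0.5,"dy":15,"dz":10,"ax":0,"ay":0,"az":0},{"dx":0,"dy":0,"dz":20,"ax":0,"ay":0,"az":0},{"dx":0,"dy":0,"dz":20,"ax":0,"ay":0,"az":0},{"dx":0,"dy":0,"dz":0,"ax":0,"ay":0,"az":0},{"dx":0,"dy":0,"dz":0,"ax":0,"ay":0,"az":0}]' 1 40
python3 - <<'E'
from h import *
P=[.4523,-.1768];Y=np.radians(183);R=frame([0,0,-1],[np.cos(Y),np.sin(Y),0]); plan(Tm(R,[P[0],P[1],.288]))
E
```

```text
time: 10.05
tool_pos: [0.4521, -0.1772, 0.3733]
tcp_rot: [0.082, -3.139, -0.0]
wrist_force: [-0.8, 0.3, 0.8]
width: 0.998
grip_force: 0.0
total mm [-0.4  0.4 85.3] deg [ 0.   -0.11  0.  ]
3 rows of [-0.11  0.13 28.42] [ 0.002 -0.037  0.   ]
path tips [(np.float64(0.45), np.float64(-0.18), np.float64(0.2)), (np.float64(0.45), np.float64(-0.18), np.float64(0.17)), (np.float64(0.45), np.float64(-0.18), np.float64(0.14)), (np.float64(0.45), np.float64(-0.18), np.float64(0.12))]
```

```bash
python3 -m jog '[{"dx":-0.4,"dy":0.4,"dz":20,"ax":0,"ay":0,"az":0},{"dx":0,"dy":0,"dz":20,"ax":0,"ay":0,"az":0},{"dx":0,"dy":0,"dz":20,"ax":0,"ay":0,"az":0},{"dx":0,"dy":0,"dz":15,"ax":0,"ay":0,"az":0},{"dx":0,"dy":0,"dz":10,"ax":0,"ay":0,"az":0},{"dx":0,"dy":0,"dz":0,"ax":0,"ay":0,"az":0},{"dx":0,"dy":0,"dz":0,"ax":0,"ay":0,"az":0}]' 1 40 && python3 -m jog '[{"dx":0,"dy":0,"dz":0,"ax":0,"ay":0,"az":0},{"dx":0,"dy":0,"dz":0,"ax":0,"ay":0,"az":0},{"dx":0,"dy":0,"dz":0,"ax":0,"ay":0,"az":0},{"dx":0,"dy":0,"dz":0,"ax":0,"ay":0,"az":0},{"dx":0,"dy":0,"dz":0,"ax":0,"ay":0,"az":0},{"dx":0,"dy":0,"dz":0,"ax":0,"ay":0,"az":0},{"dx":0,"dy":0,"dz":0,"ax":0,"ay":0,"az":0},{"dx":0,"dy":0,"dz":0,"ax":0,"ay":0,"az":0}]' 0 35
```

```text
time: 10.63
tool_pos: [0.4536, -0.178, 0.2904]
tcp_rot: [-0.081, 3.139, -0.003]
wrist_force: [0.4, 0.5, 0.3]
width: 1.002
grip_force: 0.0
time: 11.3
tool_pos: [0.4539, -0.178, 0.2914]
tcp_rot: [-0.081, 3.136, -0.005]
wrist_force: [0.0, 1.7, 6.2]
width: 0.552
grip_force: 35.7
```

Gripped at 47 mm on the head. Lift.

```bash
python3 -m jog '[{"dx":0,"dy":0,"dz":-4,"ax":0,"ay":0,"az":0},{"dx":0,"dy":0,"dz":-8,"ax":0,"ay":0,"az":0},{"dx":0,"dy":0,"dz":-15,"ax":0,"ay":0,"az":0},{"dx":0,"dy":0,"dz":-20,"ax":0,"ay":0,"az":0},{"dx":0,"dy":0,"dz":-25,"ax":0,"ay":0,"az":0},{"dx":0,"dy":0,"dz":-25,"ax":0,"ay":0,"az":0},{"dx":0,"dy":0,"dz":-20,"ax":0,"ay":0,"az":0},{"dx":0,"dy":0,"dz":-12,"ax":0,"ay":0,"az":0},{"dx":0,"dy":0,"dz":-6,"ax":0,"ay":0,"az":0},{"dx":0,"dy":0,"dz":0,"ax":0,"ay":0,"az":0}]'
python3 - <<'E'
from h import *
Y=CAD[2]+np.pi;R=frame([0,0,-1],[np.cos(Y),np.sin(Y),0]); t=W((45.5,-47,8)); plan(Tm(R,[t[0],t[1],.425]),n=14)
E
```

```text
time: 12.13
tool_pos: [0.4531, -0.1776, 0.4261]
tcp_rot: [-0.081, 3.137, -0.005]
wrist_force: [0.3, -0.5, -1.7]
width: 0.551
grip_force: 36.4
total mm [-137.7  300.1    0.6] deg [-0.19  0.19 -6.45]
14 rows of [-10.95  20.9    0.06] [-0.013  0.014 -0.461]
path tips [(np.float64(0.45), np.float64(-0.18), np.float64(0.25)), (np.float64(0.47), np.float64(-0.14), np.float64(0.25)), (np.float64(0.49), np.float64(-0.09), np.float64(0.25)), (np.float64(0.51), np.float64(-0.05), np.float64(0.25)), (np.float64(0.53), np.float64(-0.0), np.float64(0.25)), (np.float64(0.54), np.float64(0.04), np.float64(0.25)), (np.float64(0.56), np.float64(0.08), np.float64(0.25)), (np.float64(0.58), np.float64(0.13), np.float64(0.25))]
```

```bash
python3 -m jog '[{"dx":-5.5,"dy":10.4,"dz":0,"ax":0,"ay":0,"az":-0.23},{"dx":-5.5,"dy":10.4,"dz":0,"ax":0,"ay":0,"az":-0.23},{"dx":-11,"dy":20.9,"dz":0,"ax":0,"ay":0,"az":-0.46},{"dx":-11,"dy":20.9,"dz":0,"ax":0,"ay":0,"az":-0.46},{"dx":-11,"dy":20.9,"dz":0,"ax":0,"ay":0,"az":-0.46},{"dx":-11,"dy":20.9,"dz":0,"ax":0,"ay":0,"az":-0.46},{"dx":-11,"dy":20.9,"dz":0,"ax":0,"ay":0,"az":-0.46},{"dx":-11,"dy":20.9,"dz":0,"ax":0,"ay":0,"az":-0.46},{"dx":-11,"dy":20.9,"dz":0,"ax":0,"ay":0,"az":-0.46},{"dx":-11,"dy":20.9,"dz":0,"ax":0,"ay":0,"az":-0.46},{"dx":-11,"dy":20.9,"dz":0,"ax":0,"ay":0,"az":-0.46},{"dx":-11,"dy":20.9,"dz":0,"ax":0,"ay":0,"az":-0.46},{"dx":-11,"dy":20.9,"dz":0,"ax":0,"ay":0,"az":-0.46},{"dx":-11,"dy":20.9,"dz":0,"ax":0,"ay":0,"az":-0.46},{"dx":-5.5,"dy":10.4,"dz":0,"ax":0,"ay":0,"az":-0.23},{"dx":-5.5,"dy":10.4,"dz":0,"ax":0,"ay":0,"az":-0.23},{"dx":0,"dy":0,"dz":0,"ax":0,"ay":0,"az":0},{"dx":0,"dy":0,"dz":0,"ax":0,"ay":0,"az":0},{"dx":0,"dy":0,"dz":0,"ax":0,"ay":0,"az":0}]'
python3 - <<'E'
from h import *
Y=CAD[2]+np.pi;R=frame([0,0,-1],[np.cos(Y),np.sin(Y),0]); t=W((45.5,-47,8)); plan(Tm(R,[t[0],t[1],.2995]),n=14)
T=cur();c=optics.read_camera("wrist");im=c["img"].copy()
for q in [(-88,-5,53),(-88,-89,53),(88,-89,53),(88,-5,53),(0,-87,87),(0,-7,87),(45.5,-47,8),(45.5,-89,53),(-125,-100,8),(125,-100,8)]:
    u=wproj(T,c,W(q))[0]; cv2.circle(im,tuple(u.round().astype(int).tolist()),1,(255,0,0),-1)
cv2.imwrite("pics/w6.png",cv2.resize(im[:,:,::-1],(800,500)))
E
```

```text
time: 13.72
tool_pos: [0.5754, 0.1285, 0.424]
tcp_rot: [-0.256, 3.131, -0.004]
wrist_force: [0.3, 0.1, -1.8]
width: 0.55
grip_force: 36.6
total mm [1.000e-01 1.000e+00 1.245e+02] deg [-0.16  0.01 -0.03]
14 rows of [0.01 0.06 8.89] [-0.011  0.001 -0.002]
path tips [(np.float64(0.58), np.float64(0.13), np.float64(0.25)), (np.float64(0.58), np.float64(0.13), np.float64(0.23)), (np.float64(0.58), np.float64(0.13), np.float64(0.22)), (np.float64(0.58), np.float64(0.13), np.float64(0.2)), (np.float64(0.58), np.float64(0.13), np.float64(0.18)), (np.float64(0.58), np.float64(0.13), np.float64(0.16)), (np.float64(0.58), np.float64(0.13), np.float64(0.14)), (np.float64(0.58), np.float64(0.13), np.float64(0.13))]
```

View pics/w6.png

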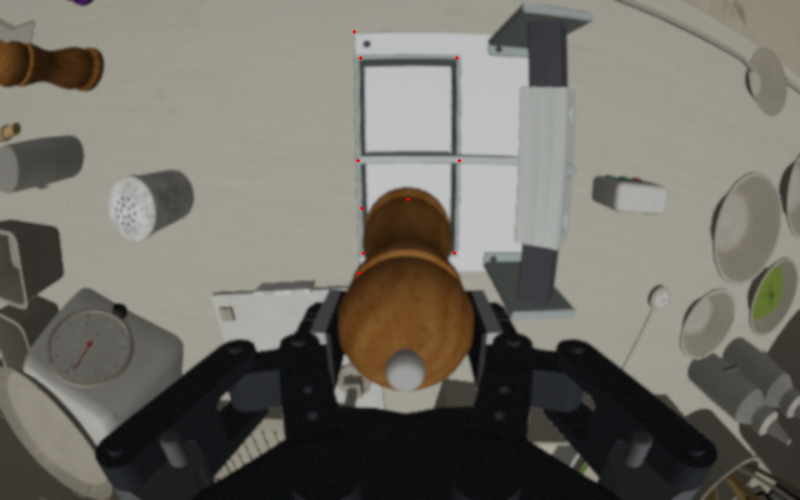

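The tray corner markers lie on the tray (divider row 159, corners (360,57) and (457,57)). The mill hangs straight, over the far pocket. Lowering.

```bash
python3 -m jog '[{"dx":0,"dy":0.5,"dz":6,"ax":0,"ay":0,"az":0},{"dx":0,"dy":0.5,"dz":12,"ax":0,"ay":0,"az":0},{"dx":0,"dy":0,"dz":18,"ax":0,"ay":0,"az":0},{"dx":0,"dy":0,"dz":20,"ax":0,"ay":0,"az":0},{"dx":0,"dy":0,"dz":20,"ax":0,"ay":0,"az":0},{"dx":0,"dy":0,"dz":18,"ax":0,"ay":0,"az":0},{"dx":0,"dy":0,"dz":12,"ax":0,"ay":0,"az":0},{"dx":0,"dy":0,"dz":7,"ax":0,"ay":0,"az":0},{"dx":0,"dy":0,"dz":4,"ax":0,"ay":0,"az":0},{"dx":0,"dy":0,"dz":0,"ax":0,"ay":0,"az":0},{"dx":0,"dy":0,"dz":0,"ax":0,"ay":0,"az":0}]'; python3 -m jog '[{"dx":0,"dy":0,"dz":2,"ax":0,"ay":0,"az":0},{"dx":0,"dy":0,"dz":2,"ax":0,"ay":0,"az":0},{"dx":0,"dy":0,"dz":1,"ax":0,"ay":0,"az":0},{"dx":0,"dy":0,"dz":0,"ax":0,"ay":0,"az":0}]'
```

```text
time: 14.68
tool_pos: [0.5761, 0.1299, 0.308]
tcp_rot: [-0.257, 3.128, -0.003]
wrist_force: [-0.5, 0.4, -1.7]
width: 0.544
grip_force: 36.6
time: 15.02
tool_pos: [0.5758, 0.1299, 0.3026]
tcp_rot: [-0.257, 3.129, -0.003]
wrist_force: [0.2, 0.6, -2.1]
width: 0.551
grip_force: 36.6
```

```bash
python3 -m jog '[{"dx":0,"dy":0,"dz":0.8,"ax":0,"ay":0,"az":0},{"dx":0,"dy":0,"dz":0.7,"ax":0,"ay":0,"az":0},{"dx":0,"dy":0,"dz":0,"ax":0,"ay":0,"az":0},{"dx":0,"dy":0,"dz":0,"ax":0,"ay":0,"az":0}]';python3 -m jog '[{"dx":0,"dy":0,"dz":0.8,"ax":0,"ay":0,"az":0},{"dx":0,"dy":0,"dz":0.7,"ax":0,"ay":0,"az":0},{"dx":0,"dy":0,"dz":0,"ax":0,"ay":0,"az":0},{"dx":0,"dy":0,"dz":0,"ax":0,"ay":0,"az":0}]'
```

```text
time: 15.35
tool_pos: [0.5757, 0.1299, 0.3009]
tcp_rot: [-0.257, 3.13, -0.003]
wrist_force: [-0.1, 0.1, -1.6]
width: 0.551
grip_force: 36.6
time: 15.68
tool_pos: [0.5759, 0.1299, 0.2996]
tcp_rot: [-0.257, 3.129, -0.003]
wrist_force: [-1.0, -0.5, -1.3]
width: 0.553
grip_force: 36.7
```

```bash
python3 -m jog '[{"dx":0,"dy":0,"dz":0.6,"ax":0,"ay":0,"az":0},{"dx":0,"dy":0,"dz":0.6,"ax":0,"ay":0,"az":0},{"dx":0,"dy":0,"dz":0,"ax":0,"ay":0,"az":0},{"dx":0,"dy":0,"dz":0,"ax":0,"ay":0,"az":0}]'
```

```text
time: 16.02
tool_pos: [0.5763, 0.1301, 0.2994]
tcp_rot: [-0.257, 3.127, -0.003]
wrist_force: [-0.5, 1.0, 5.6]
width: 0.549
grip_force: 37.1
```

Contact confirmed at 5.6 N. Release and rise.

```bash
python3 -m jog '[{"dx":0,"dy":0,"dz":0,"ax":0,"ay":0,"az":0},{"dx":0,"dy":0,"dz":0,"ax":0,"ay":0,"az":0},{"dx":0,"dy":0,"dz":0,"ax":0,"ay":0,"az":0},{"dx":0,"dy":0,"dz":0,"ax":0,"ay":0,"az":0},{"dx":0,"dy":0,"dz":0,"ax":0,"ay":0,"az":0},{"dx":0,"dy":0,"dz":-4,"ax":0,"ay":0,"az":0},{"dx":0,"dy":0,"dz":-8,"ax":0,"ay":0,"az":0},{"dx":0,"dy":0,"dz":-15,"ax":0,"ay":0,"az":0},{"dx":0,"dy":0,"dz":-25,"ax":0,"ay":0,"az":0},{"dx":0,"dy":0,"dz":-25,"ax":0,"ay":0,"az":0},{"dx":0,"dy":0,"dz":-25,"ax":0,"ay":0,"az":0}]' 0.85 35
python3 - <<'E'
from h import *
Y=np.radians(183);R=frame([0,0,-1],[np.cos(Y),np.sin(Y),0]); plan(Tm(R,[.461,-.300,.40]),n=18)
E
```

```text
time: 16.93
tool_pos: [0.5755, 0.13, 0.4019]
tcp_rot: [-0.257, 3.129, -0.003]
wrist_force: [-0.1, -0.2, 1.3]
width: 0.848
grip_force: 0.0
total mm [ 183.1 -405.6    2.5] deg [-0.12  0.09  6.39]
18 rows of [  8.98 -23.05   0.12] [-0.007  0.005  0.355]
path tips [(np.float64(0.58), np.float64(0.13), np.float64(0.23)), (np.float64(0.56), np.float64(0.06), np.float64(0.23)), (np.float64(0.54), np.float64(-0.01), np.float64(0.23)), (np.float64(0.52), np.float64(-0.09), np.float64(0.23)), (np.float64(0.5), np.float64(-0.16), np.float64(0.23)), (np.float64(0.48), np.float64(-0.23), np.float64(0.23)), (np.float64(0.46), np.float64(-0.3), np.float64(0.23))]
```

```bash
python3 -m jog '[{"dx":9,"dy":-23,"dz":0,"ax":0,"ay":0,"az":0.355},{"dx":9,"dy":-23,"dz":0,"ax":0,"ay":0,"az":0.355},{"dx":9,"dy":-23,"dz":0,"ax":0,"ay":0,"az":0.355},{"dx":9,"dy":-23,"dz":0,"ax":0,"ay":0,"az":0.355},{"dx":9,"dy":-23,"dz":0,"ax":0,"ay":0,"az":0.355},{"dx":9,"dy":-23,"dz":0,"ax":0,"ay":0,"az":0.355},{"dx":9,"dy":-23,"dz":0,"ax":0,"ay":0,"az":0.355},{"dx":9,"dy":-23,"dz":0,"ax":0,"ay":0,"az":0.355},{"dx":9,"dy":-23,"dz":0,"ax":0,"ay":0,"az":0.355},{"dx":9,"dy":-23,"dz":0,"ax":0,"ay":0,"az":0.355},{"dx":9,"dy":-23,"dz":0,"ax":0,"ay":0,"az":0.355},{"dx":9,"dy":-23,"dz":0,"ax":0,"ay":0,"az":0.355},{"dx":9,"dy":-23,"dz":0,"ax":0,"ay":0,"az":0.355},{"dx":9,"dy":-23,"dz":0,"ax":0,"ay":0,"az":0.355},{"dx":9,"dy":-23,"dz":0,"ax":0,"ay":0,"az":0.355},{"dx":9,"dy":-23,"dz":0,"ax":0,"ay":0,"az":0.355},{"dx":9,"dy":-23,"dz":0,"ax":0,"ay":0,"az":0.355},{"dx":9,"dy":-23,"dz":0,"ax":0,"ay":0,"az":0.355},{"dx":0,"dy":0,"dz":0,"ax":0,"ay":0,"az":0},{"dx":0,"dy":0,"dz":0,"ax":0,"ay":0,"az":0}]' 1 35
python3 - <<'E'
from h import *
T=cur(); c=optics.read_camera("wrist"); im=c["img"]; hsv=cv2.cvtColor(im,cv2.COLOR_RGB2HSV)
u0=wproj(T,c,[.461,-.301,.17])[0].round().astype(int); w=hsv[u0[1]-14:u0[1]+15,u0[0]-14:u0[0]+15]
n,l,st,ce=cv2.connectedComponentsWithStats((w[:,:,1]<110).astype(np.uint8)); i=1+np.argmax(st[1:,4]); u=ce[i]+u0-14
r=least_squares(lambda p:wproj(T,c,[p[0],p[1],.169])[0]-u,[.46,-.3]); print(st[i],u0,u.round(1),r.x.round(4))
Y=np.radians(183);R=frame([0,0,-1],[np.cos(Y),np.sin(Y),0]); plan(Tm(R,[*r.x,.289]))
s=optics.read_camera("scene")["img"]; m=cv2.inRange(cv2.cvtColor(s,cv2.COLOR_RGB2HSV),(3,120,25),(15,255,255))
k,l,st,ce=cv2.connectedComponentsWithStats(m); print(st[1:][st[1:,4]>60])
for q in((45.5,-47,53),(45.5,-47,178)): print(proj("scene",W(q)).round(1))
E
```

```text
time: 18.6
tool_pos: [0.4602, -0.3002, 0.4016]
tcp_rot: [-0.078, 3.138, -0.004]
wrist_force: [-1.0, -0.1, 0.1]
width: 0.999
grip_force: 0.0
[  6   5  18  18 261] [324 207] [324.6 206.5] [ 0.4612 -0.3008]
total mm [ -0.4  -1.3 112.5] deg [-0.11  0.13 -0.07]
4 rows of [-0.12 -0.35 28.11] [-0.027  0.033 -0.018]
path tips [(np.float64(0.46), np.float64(-0.3), np.float64(0.23)), (np.float64(0.46), np.float64(-0.3), np.float64(0.2)), (np.float64(0.46), np.float64(-0.3), np.float64(0.17)), (np.float64(0.46), np.float64(-0.3), np.float64(0.14)), (np.float64(0.46), np.float64(-0.3), np.float64(0.12))]
[[ 304  139   17   46  525]
 [ 395  261   32   55 1013]]
[[312.8 171.8]]
[[312.8 136.5]]
```

Mill 1 stands at the predicted place in the scene camera (columns 304–321, centred on 312.8). Now mill 2.

```bash
python3 -m jog '[{"dx":0.6,"dy":-0.5,"dz":20,"ax":0,"ay":0,"az":0},{"dx":0,"dy":0,"dz":20,"ax":0,"ay":0,"az":0},{"dx":0,"dy":0,"dz":20,"ax":0,"ay":0,"az":0},{"dx":0,"dy":0,"dz":20,"ax":0,"ay":0,"az":0},{"dx":0,"dy":0,"dz":20,"ax":0,"ay":0,"az":0},{"dx":0,"dy":0,"dz":10,"ax":0,"ay":0,"az":0},{"dx":0,"dy":0,"dz":0,"ax":0,"ay":0,"az":0},{"dx":0,"dy":0,"dz":0,"ax":0,"ay":0,"az":0}]' 1 35 && python3 -m jog '[{"dx":0,"dy":0,"dz":0,"ax":0,"ay":0,"az":0},{"dx":0,"dy":0,"dz":0,"ax":0,"ay":0,"az":0},{"dx":0,"dy":0,"dz":0,"ax":0,"ay":0,"az":0},{"dx":0,"dy":0,"dz":0,"ax":0,"ay":0,"az":0},{"dx":0,"dy":0,"dz":0,"ax":0,"ay":0,"az":0},{"dx":0,"dy":0,"dz":0,"ax":0,"ay":0,"az":0},{"dx":0,"dy":0,"dz":0,"ax":0,"ay":0,"az":0},{"dx":0,"dy":0,"dz":0,"ax":0,"ay":0,"az":0}]' 0 35
```

```text
time: 19.42
tool_pos: [0.4604, -0.2992, 0.2908]
tcp_rot: [-0.084, 3.14, -0.002]
wrist_force: [0.2, -0.3, -0.1]
width: 0.999
grip_force: 0.0
time: 20.08
tool_pos: [0.4608, -0.3004, 0.2927]
tcp_rot: [-0.082, 3.136, -0.006]
wrist_force: [-0.1, -0.3, 6.2]
width: 0.545
grip_force: 35.7
```

```bash
python3 -m jog '[{"dx":0,"dy":0,"dz":-4,"ax":0,"ay":0,"az":0},{"dx":0,"dy":0,"dz":-8,"ax":0,"ay":0,"az":0},{"dx":0,"dy":0,"dz":-15,"ax":0,"ay":0,"az":0},{"dx":0,"dy":0,"dz":-20,"ax":0,"ay":0,"az":0},{"dx":0,"dy":0,"dz":-25,"ax":0,"ay":0,"az":0},{"dx":0,"dy":0,"dz":-25,"ax":0,"ay":0,"az":0},{"dx":0,"dy":0,"dz":-20,"ax":0,"ay":0,"az":0},{"dx":0,"dy":0,"dz":-12,"ax":0,"ay":0,"az":0},{"dx":0,"dy":0,"dz":-6,"ax":0,"ay":0,"az":0},{"dx":0,"dy":0,"dz":0,"ax":0,"ay":0,"az":0}]'
python3 - <<'E'
from h import *
Y=CAD[2]+np.pi;R=frame([0,0,-1],[np.cos(Y),np.sin(Y),0]); t=W((-45.5,-47,8)); plan(Tm(R,[t[0],t[1],.426]),n=16)
E
```

```text
time: 20.92
tool_pos: [0.4601, -0.2997, 0.4271]
tcp_rot: [-0.082, 3.137, -0.005]
wrist_force: [0.8, -0.3, -2.5]
width: 0.542
grip_force: 36.5
total mm [-4.700e+01  4.122e+02 -1.000e-01] deg [-0.2   0.17 -6.4 ]
16 rows of [-4.28 25.58  0.03] [-0.012  0.011 -0.4  ]
path tips [(np.float64(0.46), np.float64(-0.3), np.float64(0.25)), (np.float64(0.47), np.float64(-0.22), np.float64(0.25)), (np.float64(0.48), np.float64(-0.15), np.float64(0.25)), (np.float64(0.48), np.float64(-0.07), np.float64(0.25)), (np.float64(0.48), np.float64(0.01), np.float64(0.25)), (np.float64(0.49), np.float64(0.09), np.float64(0.25))]
```

```bash
python3 -m jog '[{"dx":-2.1,"dy":12.8,"dz":0,"ax":0,"ay":0,"az":-0.2},{"dx":-2.1,"dy":12.8,"dz":0,"ax":0,"ay":0,"az":-0.2},{"dx":-4.3,"dy":25.6,"dz":0,"ax":0,"ay":0,"az":-0.4},{"dx":-4.3,"dy":25.6,"dz":0,"ax":0,"ay":0,"az":-0.4},{"dx":-4.3,"dy":25.6,"dz":0,"ax":0,"ay":0,"az":-0.4},{"dx":-4.3,"dy":25.6,"dz":0,"ax":0,"ay":0,"az":-0.4},{"dx":-4.3,"dy":25.6,"dz":0,"ax":0,"ay":0,"az":-0.4},{"dx":-4.3,"dy":25.6,"dz":0,"ax":0,"ay":0,"az":-0.4},{"dx":-4.3,"dy":25.6,"dz":0,"ax":0,"ay":0,"az":-0.4},{"dx":-4.3,"dy":25.6,"dz":0,"ax":0,"ay":0,"az":-0.4},{"dx":-4.3,"dy":25.6,"dz":0,"ax":0,"ay":0,"az":-0.4},{"dx":-4.3,"dy":25.6,"dz":0,"ax":0,"ay":0,"az":-0.4},{"dx":-4.3,"dy":25.6,"dz":0,"ax":0,"ay":0,"az":-0.4},{"dx":-4.3,"dy":25.6,"dz":0,"ax":0,"ay":0,"az":-0.4},{"dx":-4.3,"dy":25.6,"dz":0,"ax":0,"ay":0,"az":-0.4},{"dx":-4.3,"dy":25.6,"dz":0,"ax":0,"ay":0,"az":-0.4},{"dx":-2.1,"dy":12.8,"dz":0,"ax":0,"ay":0,"az":-0.2},{"dx":-2.1,"dy":12.8,"dz":0,"ax":0,"ay":0,"az":-0.2},{"dx":0,"dy":0,"dz":0,"ax":0,"ay":0,"az":0},{"dx":0,"dy":0,"dz":0,"ax":0,"ay":0,"az":0}]'
python3 -m jog '[{"dx":0,"dy":0,"dz":0,"ax":0,"ay":0,"az":0}]' >/dev/null; python3 - <<'E'
from h import *
Y=CAD[2]+np.pi;R=frame([0,0,-1],[np.cos(Y),np.sin(Y),0]); t=W((-45.5,-47,8)); plan(Tm(R,[t[0],t[1],.3007]),n=14)
E
```

```text
time: 22.58
tool_pos: [0.4843, 0.1158, 0.4235]
tcp_rot: [0.261, -3.129, 0.004]
wrist_force: [-0.2, -0.8, -2.4]
width: 0.549
grip_force: 37.0
total mm [ -0.9  -0.3 123.3] deg [-0.15 -0.05  0.05]
14 rows of [-0.06 -0.03  8.8 ] [-0.01  -0.003  0.004]
path tips [(np.float64(0.48), np.float64(0.11), np.float64(0.25)), (np.float64(0.48), np.float64(0.11), np.float64(0.23)), (np.float64(0.48), np.float64(0.11), np.float64(0.22)), (np.float64(0.48), np.float64(0.11), np.float64(0.2)), (np.float64(0.49), np.float64(0.11), np.float64(0.18)), (np.float64(0.49), np.float64(0.11), np.float64(0.16)), (np.float64(0.49), np.float64(0.11), np.float64(0.15)), (np.float64(0.49), np.float64(0.11), np.float64(0.13))]
```

```bash
python3 -m jog '[{"dx":-0.5,"dy":-0.3,"dz":6,"ax":0,"ay":0,"az":0},{"dx":0,"dy":0,"dz":12,"ax":0,"ay":0,"az":0},{"dx":0,"dy":0,"dz":18,"ax":0,"ay":0,"az":0},{"dx":0,"dy":0,"dz":20,"ax":0,"ay":0,"az":0},{"dx":0,"dy":0,"dz":20,"ax":0,"ay":0,"az":0},{"dx":0,"dy":0,"dz":18,"ax":0,"ay":0,"az":0},{"dx":0,"dy":0,"dz":12,"ax":0,"ay":0,"az":0},{"dx":0,"dy":0,"dz":7,"ax":0,"ay":0,"az":0},{"dx":0,"dy":0,"dz":4,"ax":0,"ay":0,"az":0},{"dx":0,"dy":0,"dz":2,"ax":0,"ay":0,"az":0},{"dx":0,"dy":0,"dz":1,"ax":0,"ay":0,"az":0},{"dx":0,"dy":0,"dz":0,"ax":0,"ay":0,"az":0},{"dx":0,"dy":0,"dz":0,"ax":0,"ay":0,"az":0}]'; python3 -m jog '[{"dx":0,"dy":0,"dz":0.8,"ax":0,"ay":0,"az":0},{"dx":0,"dy":0,"dz":0.7,"ax":0,"ay":0,"az":0},{"dx":0,"dy":0,"dz":0,"ax":0,"ay":0,"az":0},{"dx":0,"dy":0,"dz":0,"ax":0,"ay":0,"az":0}]'
```

```text
time: 23.75
tool_pos: [0.4865, 0.1144, 0.3061]
tcp_rot: [-0.257, 3.128, -0.003]
wrist_force: [0.3, 0.3, -2.5]
width: 0.55
grip_force: 37.0
time: 24.08
tool_pos: [0.486, 0.1143, 0.3037]
tcp_rot: [-0.257, 3.129, -0.003]
wrist_force: [-0.5, -0.0, -2.4]
width: 0.55
grip_force: 37.0
```

```bash
python3 -m jog '[{"dx":0,"dy":0,"dz":0.8,"ax":0,"ay":0,"az":0},{"dx":0,"dy":0,"dz":0.7,"ax":0,"ay":0,"az":0},{"dx":0,"dy":0,"dz":0,"ax":0,"ay":0,"az":0},{"dx":0,"dy":0,"dz":0,"ax":0,"ay":0,"az":0}]';python3 -m jog '[{"dx":0,"dy":0,"dz":0.7,"ax":0,"ay":0,"az":0},{"dx":0,"dy":0,"dz":0.6,"ax":0,"ay":0,"az":0},{"dx":0,"dy":0,"dz":0,"ax":0,"ay":0,"az":0},{"dx":0,"dy":0,"dz":0,"ax":0,"ay":0,"az":0}]'
```

```text
time: 24.42
tool_pos: [0.486, 0.1142, 0.3019]
tcp_rot: [-0.257, 3.13, -0.003]
wrist_force: [-0.6, -0.0, -2.8]
width: 0.543
grip_force: 37.0
time: 24.75
tool_pos: [0.486, 0.1143, 0.3008]
tcp_rot: [-0.257, 3.13, -0.003]
wrist_force: [-0.6, -0.2, -2.1]
width: 0.55
grip_force: 37.0
```

```bash
python3 -m jog '[{"dx":0,"dy":0,"dz":0.6,"ax":0,"ay":0,"az":0},{"dx":0,"dy":0,"dz":0.6,"ax":0,"ay":0,"az":0},{"dx":0,"dy":0,"dz":0,"ax":0,"ay":0,"az":0},{"dx":0,"dy":0,"dz":0,"ax":0,"ay":0,"az":0}]'
```

```text
time: 25.08
tool_pos: [0.4866, 0.1143, 0.3007]
tcp_rot: [-0.257, 3.128, -0.003]
wrist_force: [-0.3, -0.8, 5.4]
width: 0.548
grip_force: 37.6
```

```bash
python3 -m jog '[{"dx":0,"dy":0,"dz":0,"ax":0,"ay":0,"az":0},{"dx":0,"dy":0,"dz":0,"ax":0,"ay":0,"az":0},{"dx":0,"dy":0,"dz":0,"ax":0,"ay":0,"az":0},{"dx":0,"dy":0,"dz":0,"ax":0,"ay":0,"az":0},{"dx":0,"dy":0,"dz":0,"ax":0,"ay":0,"az":0},{"dx":0,"dy":0,"dz":-4,"ax":0,"ay":0,"az":0},{"dx":0,"dy":0,"dz":-8,"ax":0,"ay":0,"az":0},{"dx":0,"dy":0,"dz":-15,"ax":0,"ay":0,"az":0},{"dx":0,"dy":0,"dz":-25,"ax":0,"ay":0,"az":0},{"dx":0,"dy":0,"dz":-25,"ax":0,"ay":0,"az":0},{"dx":0,"dy":0,"dz":-25,"ax":0,"ay":0,"az":0},{"dx":0,"dy":-25,"dz":0,"ax":0,"ay":0,"az":0},{"dx":0,"dy":-30,"dz":0,"ax":0,"ay":0,"az":0},{"dx":0,"dy":-30,"dz":0,"ax":0,"ay":0,"az":0},{"dx":0,"dy":-30,"dz":0,"ax":0,"ay":0,"az":0},{"dx":0,"dy":-30,"dz":0,"ax":0,"ay":0,"az":0},{"dx":0,"dy":-30,"dz":0,"ax":0,"ay":0,"az":0},{"dx":0,"dy":0,"dz":0,"ax":0,"ay":0,"az":0},{"dx":0,"dy":0,"dz":0,"ax":0,"ay":0,"az":0}]' 0.85 35
python3 - <<'E'
from h import *
a=optics.read_camera("scene")["img"][100:240,215:415,::-1];b=optics.read_camera("top")["img"][115:245,160:300,::-1]
o=np.zeros((560,800,3),np.uint8);o[:308,:440]=cv2.resize(a,(440,308),interpolation=cv2.INTER_CUBIC);o[:334,441:800]=cv2.resize(b,(359,334),interpolation=cv2.INTER_CUBIC)
w=optics.read_camera("wrist")["img"][:,:,::-1];o[335:560,:360]=cv2.resize(w,(360,225))
cv2.imwrite("pics/f.png",o)
E
```

```text
time: 26.67
tool_pos: [0.5146, -0.0596, 0.4027]
tcp_rot: [-0.252, 3.129, -0.003]
wrist_force: [0.5, 1.0, 0.3]
width: 0.854
grip_force: 0.0
```

View pics/f.png

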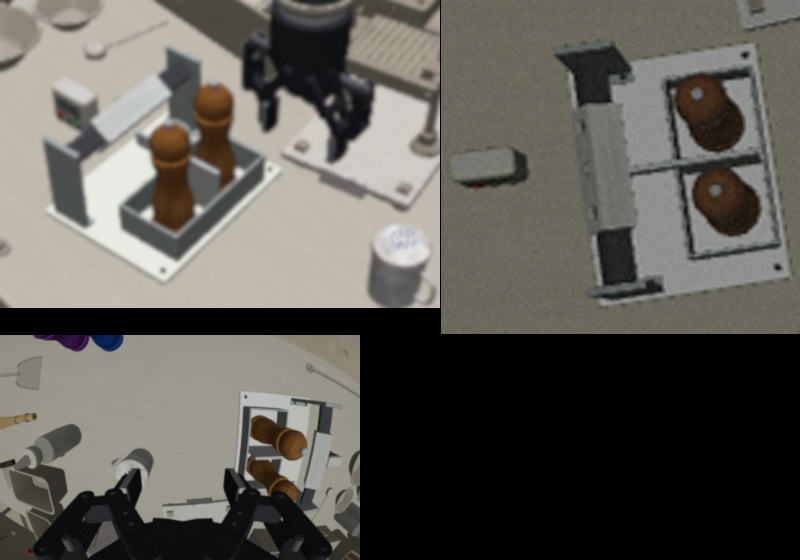

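Both mills stand upright, one per pocket: knobs at (697,93) and (714,190) in the top crop. The divider is mid-tray, the button is out, the bystanders look undisturbed and the arm is clear of everything.

```bash
python3 -c "
from workcell import bot
print(bot.finish_job())"
```

```text
the job is handed in; nothing more can be done
None
```

I handed the job in at about 27 s: the sleeve is locked at the middle hole with the divider mid-tray, and both pepper mills stand upright, one in each pocket, with the salt shaker, squeeze bottle and timer left alone; the hand-in gave no verdict.

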